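Clear the chocolate casting tile and hold it packed flush

ROBOT

A 6-joint arm with a two-finger parallel gripper is mounted at the origin on the work surface. World frame = base frame: x ahead of the robot, y to its left, z up, the work surface at z = 0. Lengths are in mm, angles in rad, forces in N, time in s.
With the tool pointing down it reaches from about 300 to 750 mm from the base axis. Payload 8.5 kg.
Tool frame: the origin (TCP) lies on the mounting face of the last link; the fingertips stand 166 mm ahead of it and the grasp point (between the pads) lies 147 mm ahead of it; z points along the fingers, y is the line along which they close (so a half turn about z gives the same grasp; the last joint's range is limited). The gripper opens to 88 mm and grips with 3 to 60 N. Pads are 18 mm wide; open, the fingers measure 123 mm over their backs; the gripper's body (75 mm by 187 mm) begins 45 mm behind the grasp point.
Start: joints at [1.094, 0.381, 1.297, -0, 1.464, -0.215], TCP at [142.343, 531.244, 404.748] pointing down, gripper open.
Joint ranges: [-3.11, 3.11], [-0.89, 2.33], [0.22, 2.48], [-1.42, 4.56], [0.17, 2.85], [-2.88, 2.88]. Speed limits (rad/s): [2.39, 2.39, 3.14, 3.14, 3.14, 3.14].

INTERFACE

Orientations are given as a 3x3 rotation matrix whose columns are the frame's x, y, z axes.
In Python, from plant import * gives the robot as it stands.
- The arm moves only by the tool drive_tool, never from a script. Its argument "increments" is a list of rows, each a list of 3 entries, a list of its own where there are three numbers: the turn, a rotation vector about the tool's x, y, z in degrees, then the shift along the tool's x, y, z in m, then the opening, from 0 (shut) to 1 (fully open). A call has 1 to 20 rows; each row shifts and turns the commanded pose from where the row before left it, along the tool's axes as they then stand; what a row does not reach is not made up. A row lasts 1/12 s, in which the tool goes at most 41.7 mm and 7.16 degrees, less where a joint would pass 70% of its speed; a pose out of reach is approached as far as the arm can. A call is refused whole if a number of a shift passes 0.0417 or a number of a turn 7.16, either way. A call with a gripper value outside its range is refused whole. The fingers move at their own pace and stop on an object; the grip force is fixed at half the most. Time passes only in rows, so rows that do not move let the fingers close. It gives the time, the measured TCP pose, the force, the opening and the grip force at its end, in the units of the state.
- get_state(): the state, without advancing time (a new reading comes with each control period).
- camera(name): name is "scene" or "top" or "wrist"; returns a dict with "pixels" (400x640x3 uint8, blue, green, red), "z_map" (400x640 float32, mm along the optical axis (not along the pixel's ray), 0 where there is no reading), "mtx" (3x3 intrinsics, pixels), "R" (3x3) and "t" (3): a world point X has camera coordinates R X + t; the wrist camera has in their place "T_tool_cam" (4x4, takes a point from camera to tool coordinates, whose origin is the TCP and whose axes are the flange's). Camera axes: x right, y down, z forward; pixel columns grow to the right and rows downward; lengths in mm; the calibration is good to about 2 mm. A picture is of the moment at which its call begins: read the wrist's pose just before it.
- job_done(): hands the job in; it is judged then, once.
The state is a dict: "t": time; "joint_positions": joint angles; "qvel": joint speeds; "effort": joint torques, N m; "eef_pos": TCP position; "ee_rot": TCP orientation; "wrist_force": force on the tool from outside, world axes, zero at the start; "wrist_torque": the same for the moment, N m; "opening": finger opening in mm; "grip_force": force on a finger pad.
Only numpy, scipy, OpenCV 4.12 (cv2) and the standard library are available. Lean on these libraries where they do the work, as an engineer would, in place of code of your own. Each camera call takes 0.05 s, during which the arm holds its last target. There are 200 camera calls.

TASK

Pick up the blue scraper block and use it to wipe the four chocolate chips off the marble tile into the steel crumb tray at the tile's end, never touching a chip with the gripper. Then turn the same block and slide it down into the gap between the orange jaws and the tile, close to the base plate, in the middle of the half where the gap is wide enough for it (do not force it against the narrow jaw), and push the tile with it until the tile's whole edge is flush against the black stop bar. Finish while still gripping the block and pressing the tile firmly against the stop, chips left in the tray; leave the other things on the table where they are.

Things in the scene. Friction and masses are not known exactly. Their poses are not given: they have to be found in the camera images.
- frame: Fixed aluminium casting frame; position and yaw vary. Origin on the table top; x points across the tile to the black stop bar, y along the tile to the crumb tray, z up. Base plate 8 thick, x -92 to 76, y -104 to 104. Stop bar's inner face at x = 60. End lips 5 high on the plate keep the tile from sliding along y. The tile lies on the plate between stop bar and orange jaws.
- tray_mid (a point): Middle of the crumb tray's floor (height 3), at frame x = 0, y = 154; axes as the frame's. The steel tray adjoins the base plate: 130 (x) by 100 (y) inside, 24 high walls on its three outer sides, open towards the tile.
- stop_bar: Black bar fixed on the frame, 16 x 200 x 18. This origin is NOT in the bar: it lies at the frame's origin on top of the base plate (height 8); axes as the frame's; the inner face, against which the tile goes, is at its x = 60.
- wide_jaw: The thin orange jaw, 10 x 90 x 18, fixed on the frame before one half of the tile (either half: it swaps with the narrow jaw). Origin on the base plate (height 8) mid-way along its outer face, at frame x = -92, y = +48 or -48; x towards the tile. Inner face at x = 10. From it to the tile is the wide gap: 32 to 40 at the start, 42 when the tile is flush, 90 long, the base plate its floor.
- narrow_jaw: The thick orange jaw, 38 x 90 x 18, fixed in front of the other half of the tile; origin and axes as for the thin jaw, inner face at x = 38. Its gap is 4 to 12 wide at the start, 14 when the tile is flush: too narrow for the block.
- tile_mid (a point): Centre of the loose polished marble tile, 100 (x) by 190 (y) by 12 thick, 0.4 to 0.6 kg, lying on the base plate (top at height 20), a few mm short of the stop and slightly askew. x towards the stop, y towards the tray. It slides easily, under 1 to 2 N; pushed on one half, 8 to 20 N squares it up against the stop.
- tile_left (a point): Point on the tile's stop-side edge 90 from its middle, at the tray end, half-way up. Flush when at frame x = 60.
- tile_right (a point): The like point at the other end of that edge.
- chip_0: Dark brown chocolate chip, 18 x 14 x 9, 10 g, origin at the centre of its underside; lies on the tile within 18 of the tile's long middle line
- chip_1: Dark brown chocolate chip, 18 x 14 x 9, 10 g, origin at the centre of its underside; lies on the tile within 18 of the tile's long middle line
- chip_2: Dark brown chocolate chip, 18 x 14 x 9, 10 g, origin at the centre of its underside; lies on the tile within 18 of the tile's long middle line
- chip_3: Dark brown chocolate chip, 18 x 14 x 9, 10 g, origin at the centre of its underside; lies on the tile within 18 of the tile's long middle line
- block_mid (a point): Centre (half-way up) of the blue nylon scraper block standing upright on the table at the right: 20 thick (x), 70 wide (y), 75 high (z), 0.08 to 0.15 kg; the two ends and the two faces are alike. Grip it across its 20 mm thickness, above half height, so that the fingers stay clear of chips, tile and jaws.
- spatula: Bystander, leave alone: spatula lying at the left
- ruler_bar: Bystander, leave alone: steel bar 12 x 200 x 12 lying at the right
- nut_bowl: Bystander, leave alone: small white bowl, 84 wide, 40 high, at the left
Not all that is in view belongs to the job. There is more than one size of the part that bears block_mid; the job needs the middle-sized.

How it is judged:
By the outcome, as a careful person would: the job done as asked, in the order asked, and still so for the second after the job is handed in, while the arm keeps its last pose, push and grip.
It also fails if it takes over 51 s, if anything falls off the work surface, if the arm or the gripper's body presses on something with over 40 N, if the wrist force passes 120 N, or if a joint passes its speed limit or range.

## Working session

There is one attempt and no reset: what is moved stays moved. The work goes in short steps, Python scripts to look and compute and a tool call to move; the robot and the scene stay as the last step left them, time stands still between calls to the robot, and variables do not carry over. Pictures are saved under pics/ and viewed, at most 10 in all, crops included, and the job is handed in when it is done.

Besides the shell and the picture viewer there is one more tool, called as a command line: name --argument value ..., lists and objects as JSON in quotes. drive_tool: Moves the arm, as the interface text tells. Its arguments: {"type":"object","properties":{"increments":{"type":"array"}},"required":["increments"]}

```bash
ls; mkdir -p pics
python3 - <<'E'
from plant import *
import cv2,numpy as np
s=get_state();print({k:np.round(v,3).tolist() for k,v in s.items()})
for n in("top","scene"):
    c=camera(n);cv2.imwrite(f"pics/{n}0.png",c["pixels"]);np.savez(f"{n}0.npz",**c);print(n,np.round(c["R"],3).tolist(),c["t"],c["mtx"].tolist())
E
```

```text
pics
{'t': 0.0, 'joint_positions': [1.094, 0.381, 1.298, -0.0, 1.464, -0.215], 'qvel': [-0.001, -0.002, -0.001, -0.001, -0.0, -0.0], 'effort': [0.002, -43.792, -22.455, 0.071, 0.035, -0.0], 'eef_pos': [142.336, 531.217, 404.144], 'ee_rot': [[-0.966, 0.259, -0.001], [0.259, 0.966, -0.001], [0.0, -0.001, -1.0]], 'wrist_force': [-0.345, 0.729, -1.368], 'wrist_torque': [-0.028, -0.035, -0.035], 'grip_force': 0.0, 'opening': 88.359}
top [[-0.026, -0.999, 0.02], [-0.998, 0.025, -0.052], [0.051, -0.021, -0.998]] [  25.52492557  555.73713035 1155.20178272] [[372.8587372016272, 0.0, 312.2063987688816], [0.0, 372.8587372016272, 199.2982579467303], [0.0, 0.0, 1.0]]
scene [[-0.845, 0.534, 0.015], [0.451, 0.728, -0.515], [-0.286, -0.429, -0.857]] [ 480.33141122 -237.53521632 1411.62759507] [[516.9669915737496, 0.0, 321.5560885159748], [0.0, 516.9669915737496, 198.6804705650126], [0.0, 0.0, 1.0]]
```

View pics/top0.png

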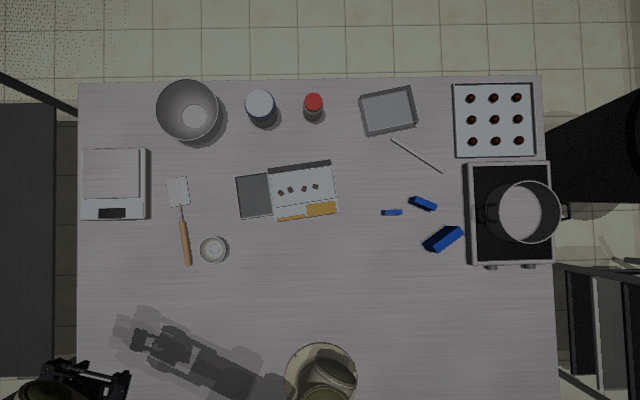

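View pics/scene0.png

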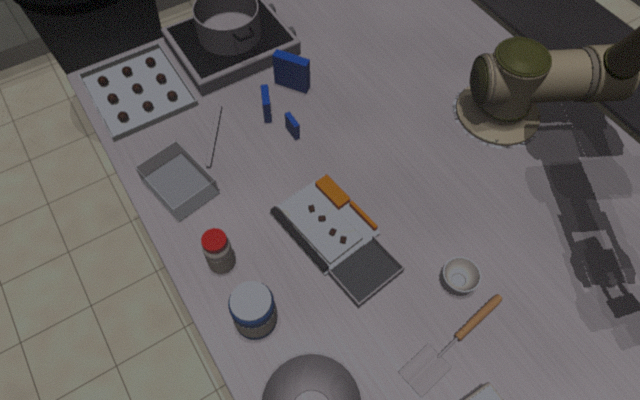

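The top view shows the frame at about (290,190): tray at the left end (252,196), stop bar at the top, thin orange jaw at (290,217) and thick one at (321,209), so the wide gap is on the tray half. There are three blue blocks, at top-view pixels (391,212), (423,203) and (442,239). I'll measure their sizes next.

```bash
cat > h.py <<'E'
import numpy as np,cv2
def cloud(c):
    z=c["z_map"];v,u=np.mgrid[:400,:640];K=c["mtx"]
    P=np.stack([(u-K[0,2])/K[0,0]*z,(v-K[1,2])/K[1,1]*z,z],-1)
    return (P-c["t"])@c["R"]
def ray(c,uv,h):
    uv=np.atleast_2d(uv).astype(float);K=c["mtx"]
    d=np.c_[(uv[:,0]-K[0,2])/K[0,0],(uv[:,1]-K[1,2])/K[1,1],np.ones(len(uv))]@c["R"]
    o=-c["R"].T@c["t"];return o+d*((h-o[2])/d[:,2])[:,None]
def rect(xy):
    r=cv2.minAreaRect(np.float32(xy));return np.round(r[0],1),np.round(r[1],1),round(r[2],1)
def hsv(c):return cv2.cvtColor(c["pixels"],cv2.COLOR_BGR2HSV)
E
python3 - <<'E'
from h import *
for n in("top","scene"):
    c=dict(np.load(n+"0.npz"));P=cloud(c);H=hsv(c)
    m=cv2.inRange(H,(105,140,40),(130,255,255))
    k,L,st,ce=cv2.connectedComponentsWithStats(m)
    for i in range(1,k):
        if st[i,4]<40: continue
        p=P[L==i];h=np.percentile(p[:,2],95);tp=p[p[:,2]>h-6]
        print(n,ce[i].round(),st[i,4],"h",h.round(1),"top",rect(tp[:,:2]))
    m=cv2.inRange(H,(8,150,90),(25,255,255));k,L,st,ce=cv2.connectedComponentsWithStats(m)
    for i in range(1,k):
        if st[i,4]<40: continue
        p=P[L==i];print(n,"orange",ce[i].round(),st[i,4],np.percentile(p[:,2],[5,50,95]).round(1),rect(ray(c,np.argwhere(L==i)[:,::-1],26)[:,:2]))
a=cv2.imread("pics/top0.png");b=cv2.imread("pics/scene0.png")
A=cv2.resize(a[185:260,365:475],(770,525)[:2] and (440,300),interpolation=2);B=cv2.resize(b[40:150,245:335],(360,440),interpolation=2)
C=cv2.resize(a[150:230,225:350],(800,512),interpolation=2)
o=np.zeros((440,800,3),np.uint8);o[:300,:440]=A;o[:,440:]=B
cv2.imwrite("pics/blocks.png",o);cv2.imwrite("pics/frame.png",C)
E
```

```text
top [425. 203.] 146 h 77.3 top (array([ 533.6, -325.6]), array([67.7, 18.8]), 66.6)
top [392. 212.] 82 h 59.3 top (array([ 509.3, -232. ]), array([49.7, 12.2]), 88.5)
top [447. 239.] 325 h 109.1 top (array([ 440.1, -190.1]), array([460.1,  75.5]), 85.4)
top orange [329. 206.] 49 [22.2 24.8 28.8] (array([529.4, -32. ]), array([33.4, 48.8]), 6.7)
scene [290.  58.] 278 h 109.6 top (array([646.3,  68.9]), array([1051.5,   89.9]), 64.0)
scene [265.  95.] 126 h 77.3 top (array([ 538.2, -324. ]), array([67.9, 16. ]), 65.0)
scene [291. 119.] 75 h 60.2 top (array([ 515.1, -229.5]), array([49.9, 13.3]), 88.6)
scene orange [332. 191.] 473 [22.2 25.8 29.2] (array([531.6, -11.6]), array([35.5, 88.2]), 7.6)
scene orange [363. 214.] 122 [21.6 25.9 30. ] (array([506. ,  80.2]), array([ 9. , 87.4]), 7.6)
```

View pics/blocks.png

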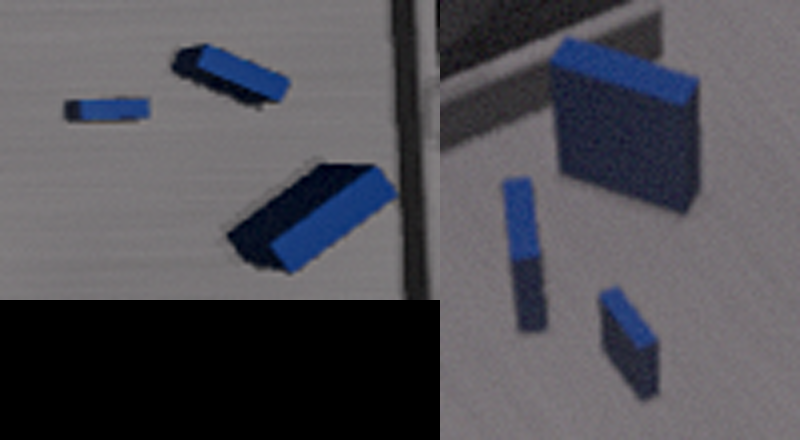

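View pics/frame.png

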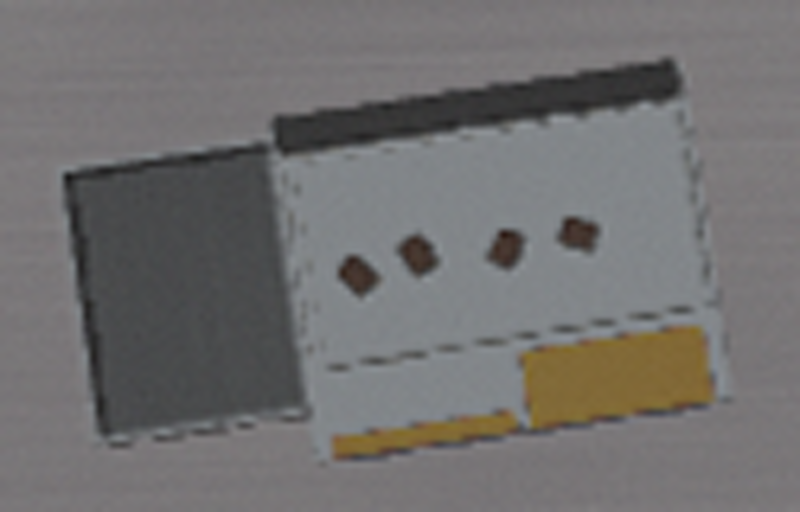

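Candidates by size: (391,212) is about 50 wide and 60 high, so small. (442,239) is about 110 high, so large. (423,203) is about 68 x 19 and 77 high, which matches the described 20x70x75 block, so that one is the target. The crop confirms it is the middle-sized one. The frame crop shows the chips in a line along the tile and the wide gap at the tray half, yaw about 7.6°.

Run:
```python
from h import *
for n in("top","scene"):
    c=dict(np.load(n+"0.npz"));P=cloud(c);H=hsv(c)
    # blue top faces: bright blue
    m=cv2.inRange(H,(105,140,85),(130,255,255));k,L,st,ce=cv2.connectedComponentsWithStats(m)
    for i in range(1,k):
        if st[i,4]<30: continue
        h=float(np.percentile(P[L==i][:,2],80));h=[60,75,108][np.argmin(abs(np.array([60,77,108])-h))]
        print(n,"blue",ce[i].round(),st[i,4],h,*rect(ray(c,np.argwhere(L==i)[:,::-1],h)[:,:2]))
    m=cv2.inRange(H,(8,110,60),(30,255,255));k,L,st,ce=cv2.connectedComponentsWithStats(m)
    for i in range(1,k):
        x=ray(c,ce[i],26)[0]
        if st[i,4]>60 and abs(x[1]-40)<120: print(n,"or",st[i,4],x.round(1),*rect(ray(c,np.argwhere(L==i)[:,::-1],26)[:,:2]))
    # chips: brown, dark inside tile
    m=cv2.inRange(H,(0,50,0),(25,255,90));k,L,st,ce=cv2.connectedComponentsWithStats(m)
    for i in range(1,k):
        x=ray(c,ce[i],26)[0]
        if 5<st[i,4]<100 and abs(x[0]-598)<60 and abs(x[1]-45)<100:
            a=np.radians(7.6);q=np.array([[np.cos(a),np.sin(a)],[-np.sin(a),np.cos(a)]])@(x[:2]-[598,45])
            print(n,"chip",st[i,4],x.round(1),"frame",q.round(1))
```

```text
top blue [425. 203.] 133 75 [ 533.9 -325.5] [66.1 17.8] 65.9
top blue [393. 212.] 80 60 [ 509.3 -230.9] [48.7 12.1] 88.5
top blue [448. 239.] 295 108 [ 425.5 -375.9] [25.8 96.4] 34.6
top or 337 [526.6 -14.6  26. ] [526.7 -14.6] [36.9 87.3] 7.1
top or 80 [501.   78.7  26. ] [501.   78.5] [ 8.9 86.9] 7.2
top chip 16 [597.    2.1  26. ] frame [ -6.7 -42.4]
top chip 16 [589.2  80.5  26. ] frame [-4.  36.4]
top chip 16 [590.9  37.6  26. ] frame [-8.1 -6.4]
top chip 18 [579.2 109.2  26. ] frame [-10.1  66.2]
scene blue [291.  57.] 260 108 [ 429.7 -373. ] [27.5 96. ] 34.7
scene blue [265.  94.] 125 75 [ 538.2 -323.4] [66.5 16.3] 65.8
scene blue [291. 119.] 73 60 [ 516.3 -227.6] [12.2 49.7] 0.2
scene or 694 [525.3  10.9  26. ] [526.   35.5] [ 40.3 185.8] 6.8
scene chip 67 [543.5   8.9  26. ] frame [-58.8 -28.5]
scene chip 19 [599.7   3.1  26. ] frame [ -3.8 -41.8]
scene chip 17 [592.8  38.1  26. ] frame [-6.1 -6.2]
scene chip 17 [592.2  81.8  26. ] frame [-0.9 37.2]
scene chip 20 [581.6 110.8  26. ] frame [-7.5 67.4]
```

drive_tool --increments '[[[0,0,7.07],[0,0,0],1],[[0,0,7.07],[0,0,0],1],[[0,0,7.07],[0,0,0],1],[[0,0,7.07],[0,0,0],1],[[0,0,7.07],[0,0,0],1],[[0,0,7.07],[0,0,0],1],[[0,0,7.07],[0,0,0],1],[[0,0,7.07],[0,0,0],1],[[0,0,7.07],[0,0,0],1],[[0,0,7.07],[0,0,0],1],[[0,0,7.07],[0,0,0],1],[[0,0,7.07],[0,0,0],1],[[0,0,7.07],[0,0,0],1],[[0,0,7.07],[0,0,0],1]]'

```text
t: 1.27
eef_pos: [142.3, 531.2, 404.4]
ee_rot: [[0.412, 0.911, -0.0], [0.911, -0.412, -0.001], [-0.001, -0.0, -1.0]]
wrist_force: [-0.5, -0.6, -0.7]
opening: 88.0
grip_force: 0.0
```

drive_tool --increments '[[[0,0,0],[-0.0259,0.0295,0],1],[[0,0,0],[-0.0259,0.0295,0],1],[[0,0,0],[-0.0259,0.0295,0],1],[[0,0,0],[-0.0259,0.0295,0],1],[[0,0,0],[-0.0259,0.0295,0],1],[[0,0,0],[-0.0259,0.0295,0],1],[[0,0,0],[-0.0259,0.0295,0],1],[[0,0,0],[-0.0259,0.0295,0],1],[[0,0,0],[-0.0259,0.0295,0],1],[[0,0,0],[-0.0259,0.0295,0],1],[[0,0,0],[-0.0259,0.0295,0],1],[[0,0,0],[-0.0259,0.0295,0],1],[[0,0,0],[-0.0259,0.0295,0],1],[[0,0,0],[-0.0259,0.0295,0],1],[[0,0,0],[-0.0259,0.0295,0],1],[[0,0,0],[-0.0259,0.0295,0],1],[[0,0,0],[-0.0259,0.0295,0],1]]'

```text
t: 2.68
eef_pos: [421.9, -77.0, 404.6]
ee_rot: [[0.407, 0.913, -0.0], [0.913, -0.407, 0.0], [0.0, -0.0, -1.0]]
wrist_force: [1.6, 1.0, -1.0]
opening: 88.3
grip_force: 0.0
```

drive_tool --increments '[[[0,0,0],[-0.0259,0.0295,0],1],[[0,0,0],[-0.0259,0.0295,0],1],[[0,0,0],[-0.0259,0.0295,0],1],[[0,0,0],[-0.0259,0.0295,0],1],[[0,0,0],[-0.0259,0.0295,0],1],[[0,0,0],[-0.0259,0.0295,0],1],[[0,0,0],[-0.0259,0.0295,0],1],[[0,0,0],[0,0,0],1],[[0,0,0],[0,0,0],1]]'

```text
t: 3.43
eef_pos: [536.9, -326.1, 403.1]
ee_rot: [[0.408, 0.913, -0.002], [0.913, -0.408, 0.002], [0.001, -0.002, -1.0]]
wrist_force: [-0.1, 0.2, 0.1]
opening: 88.2
grip_force: 0.0
```

```bash
cat >> h.py <<'E'
def wrist(plant,name):
    s=plant.get_state();c=plant.camera("wrist");cv2.imwrite(f"pics/{name}.png",c["pixels"])
    T=c["T_tool_cam"];Rw=s["ee_rot"]@T[:3,:3];o=s["ee_rot"]@T[:3,3]+s["eef_pos"]
    c["R"]=Rw.T;c["t"]=-Rw.T@o;np.savez(name+".npz",**c);return s,c
E
python3 - <<'E'
import plant
from h import *
s,c=wrist(plant,"w1");print(s["eef_pos"].round(1),c["T_tool_cam"].round(3).tolist())
P=cloud(c);H=hsv(c);m=cv2.inRange(H,(100,120,20),(130,255,255));k,L,st,ce=cv2.connectedComponentsWithStats(m)
for i in range(1,k):
    if st[i,4]<200: continue
    p=P[L==i];h=np.percentile(p[:,2],95);tp=p[p[:,2]>h-8];print(ce[i].round(),st[i],h.round(1),*rect(tp[:,:2]))
E
```

```text
[ 536.9 -326.1  403.1] [[-0.0, -0.948, -0.319, 84.132], [1.0, -0.0, 0.0, 0.002], [-0.0, -0.319, 0.948, 20.952], [0.0, 0.0, 0.0, 1.0]]
[262. 102.] [244  75  37  55 798] 57.1 [ 537.6 -232.4] [67.1 52.6] 0.0
[322. 179.] [ 313  146   19   66 1201] 75.1 [ 546.1 -303.3] [119.3  18.9] 65.4
[263. 256.] [ 217  207   83   97 4250] 105.9 [ 486.7 -323.4] [217.1  58.4] 56.4
```

View pics/w1.png

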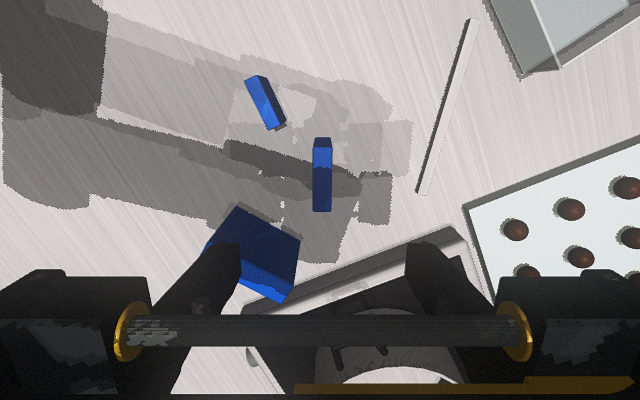

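The wrist view shows the target block at about (322,180), centred between the fingers and aligned with them. The small block is at (264,102) and the large one at (255,255).

Run:
```python
from h import *
c=dict(np.load("w1.npz"));P=cloud(c);H=hsv(c);m=cv2.inRange(H,(100,120,20),(130,255,255));m[:,:300]=0
ys,xs=np.nonzero(m);p=P[ys,xs];
for r in range(146,214,6):
    q=ys==r;print(r,xs[q].min(),xs[q].max(),p[q].mean(0).round(1), H[r,322,2])
k=(p[:,2]>73)&(p[:,2]<78);e=cv2.erode(m,np.ones((3,3)))[ys,xs]>0
print(k.sum(),*rect(p[k&e][:,:2]));print(*rect(ray(c,np.c_[xs,ys][ys>=158],75)[:,:2]))
```

```text
146 331 331 [ 557.8 -298.5   68.3] 70
152 313 331 [ 547.4 -299.4   73.8] 175
158 313 331 [ 546.8 -302.2   90.1] 176
164 313 331 [ 542.4 -310.6   73.7] 174
170 314 331 [ 540.4 -316.4   74.2] 86
176 313 331 [ 538.7 -317.9   90.3] 80
182 313 330 [ 534.3 -327.5   74.2] 84
188 313 330 [ 531.6 -333.5   74. ] 79
194 313 330 [ 529.  -339.4   74.2] 89
200 313 330 [ 528.6 -340.1   91.1] 82
206 313 330 [ 523.5 -351.7   73.9] 83Traceback (most recent call last):
  File "<stdin>", line 5, in <module>
    return umr_minimum(a, axis, None, out, keepdims, initial, where)
ValueError: zero-size array to reduction operation minimum which has no identity
```

drive_tool --increments '[[[0,0,0],[0.0005,-0.0015,0.033],1],[[0,0,0],[0,0,0.04],1],[[0,0,0],[0,0,0.04],1],[[0,0,0],[0,0,0.04],1],[[0,0,0],[0,0,0.035],1],[[0,0,0],[0,0,0.02],1],[[0,0,0],[0,0,0],1],[[0,0,0],[0,0,0],0],[[0,0,0],[0,0,0],0],[[0,0,0],[0,0,0],0],[[0,0,0],[0,0,0],0],[[0,0,0],[0,0,0],0],[[0,0,0],[0,0,0],0],[[0,0,0],[0,0,0],0],[[0,0,0],[0,0,0],0],[[0,0,0],[0,0,0],0]]'

```text
t: 4.82
eef_pos: [535.4, -323.4, 196.8]
ee_rot: [[0.406, 0.914, -0.0], [0.914, -0.406, 0.0], [0.0, -0.0, -1.0]]
wrist_force: [-0.8, -0.0, 0.3]
opening: 30.4
grip_force: 0.0
```

drive_tool --increments '[[[0,0,0],[0,0,0],0],[[0,0,0],[0,0,0],0],[[0,0,0],[0,0,0],0],[[0,0,0],[0,0,0],0],[[0,0,0],[0,0,0],0],[[0,0,0],[0,0,0],0]]'

```text
t: 5.32
eef_pos: [535.5, -323.4, 196.7]
ee_rot: [[0.406, 0.914, 0.0], [0.914, -0.406, -0.0], [-0.0, 0.0, -1.0]]
wrist_force: [0.0, 0.2, -1.1]
opening: 20.2
grip_force: 30.0
```

drive_tool --increments '[[[0,0,0],[0,0,-0.02],0],[[0,0,0],[0,0,-0.03],0],[[0,0,0],[0,0,-0.035],0],[[0,0,0],[0,0,-0.035],0],[[0,0,0],[0,0,-0.03],0],[[0,0,6.51],[0,0,0],0],[[0,0,6.51],[0,0,0],0],[[0,0,6.51],[0,0,0],0],[[0,0,6.51],[0,0,0],0],[[0,0,6.51],[0,0,0],0],[[0,0,6.51],[0,0,0],0],[[0,0,6.51],[0,0,0],0],[[0,0,6.51],[0,0,0],0],[[0,0,6.51],[0,0,0],0]]'

```text
t: 6.48
eef_pos: [535.4, -323.3, 346.5]
ee_rot: [[0.992, 0.124, -0.001], [0.124, -0.992, 0.001], [-0.001, -0.001, -1.0]]
wrist_force: [-0.7, 0.3, -1.8]
opening: 19.6
grip_force: 30.0
```

drive_tool --increments '[[[0,0,0],[0.0133,-0.0355,0],0],[[0,0,0],[0.0133,-0.0355,0],0],[[0,0,0],[0.0133,-0.0355,0],0],[[0,0,0],[0.0133,-0.0355,0],0],[[0,0,0],[0.0133,-0.0355,0],0],[[0,0,0],[0.0133,-0.0355,0],0],[[0,0,0],[0.0133,-0.0355,0],0],[[0,0,0],[0.0133,-0.0355,0],0],[[0,0,0],[0,0,0],0],[[0,0,0],[0,0,0],0]]'

```text
t: 7.32
eef_pos: [604.3, -26.2, 346.5]
ee_rot: [[0.991, 0.133, -0.001], [0.133, -0.991, 0.0], [-0.001, -0.0, -1.0]]
wrist_force: [0.5, -0.4, -0.7]
opening: 20.1
grip_force: 30.0
```

Run:
```python
import plant
from h import *
s,c=wrist(plant,"w2");print(s["eef_pos"].round(1),s["opening"],s["ee_rot"].round(3).tolist())
```

```text
[604.3 -26.2 346.5] 20.118694002016763 [[0.991, 0.133, -0.001], [0.133, -0.991, 0.0], [-0.001, -0.0, -1.0]]
```

View pics/w2.png

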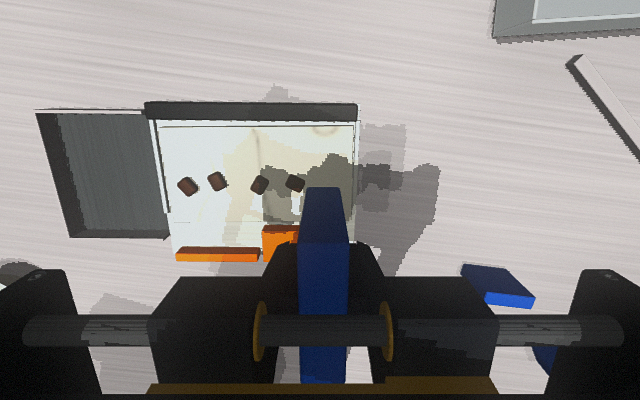

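The wrist view shows the block held upright, the chips at (188,186), (217,181), (259,184) and (295,183), the stop bar along row ~112, the thin jaw at (218,254) and the tray at (110,175).

Run:
```python
from h import *
c=dict(np.load("w2.npz"));H=hsv(c)
m=cv2.inRange(H,(5,150,215),(25,255,255));k,L,st,ce=cv2.connectedComponentsWithStats(m)
for i in range(1,k):
    if st[i,4]>100: print("or",st[i],*rect(ray(c,np.argwhere(L==i)[:,::-1],26)[:,:2]))
o=cv2.inRange(H,(5,150,60),(25,255,255))
for u in (185,200,215,230,245,255): 
    r=np.nonzero(o[235:275,u])[0]+235;print("jaw",u,r.min(),r.max(),ray(c,(u,r.min()),26)[0].round(1),ray(c,(u,r.max()),26)[0].round(1),H[r.min():r.max()+1,u,2].tolist())
g=c["pixels"].max(2)
for u in (170,200,250,300,340):
    col=g[95:130,u];print("bar",u,col.tolist())
cc=[]
for u,v in((188,186),(217,181),(259,184),(295,183)): print("chip",ray(c,(u,v),27)[0].round(1))
```

```text
or [262 231  32  31 490] [525.2  13.1] [36.  33.1] 5.5
or [176 254  81   8 575] [503.2  78.6] [ 8.6 88. ] 7.6
jaw 185 253 260 [504.3 112.   26. ] [495.6 112.1  26. ] [175, 226, 223, 217, 223, 223, 220, 222]
jaw 200 253 260 [506.4  95.8  26. ] [497.8  95.8  26. ] [132, 224, 222, 217, 215, 221, 217, 221]
jaw 215 251 261 [511.   79.7  26. ] [498.7  79.5  26. ] [106, 110, 112, 225, 224, 220, 222, 218, 222, 224, 211]
jaw 230 248 261 [516.8  63.8  26. ] [500.9  63.2  26. ] [101, 107, 107, 105, 106, 97, 221, 224, 221, 219, 223, 224, 223, 192]
jaw 245 248 261 [519.   47.7  26. ] [503.1  46.9  26. ] [103, 101, 104, 109, 102, 98, 215, 224, 222, 221, 221, 218, 222, 212]
jaw 255 248 261 [520.4  37.   26. ] [504.5  36.   26. ] [102, 98, 102, 108, 105, 96, 226, 223, 223, 221, 220, 223, 224, 222]
bar 170 [202, 199, 201, 198, 202, 181, 128, 52, 49, 58, 61, 61, 64, 63, 60, 62, 61, 59, 59, 59, 61, 59, 58, 49, 56, 156, 232, 228, 227, 227, 231, 121, 165, 228, 227]
bar 200 [207, 209, 215, 209, 206, 177, 159, 56, 54, 63, 73, 69, 66, 69, 67, 65, 68, 68, 68, 65, 67, 65, 65, 62, 45, 167, 231, 228, 227, 228, 233, 99, 225, 227, 224]
bar 250 [207, 212, 207, 204, 202, 207, 189, 77, 52, 62, 74, 77, 72, 72, 73, 72, 69, 67, 66, 67, 70, 62, 61, 63, 58, 119, 233, 227, 224, 229, 199, 89, 214, 230, 228]
bar 300 [212, 210, 207, 207, 207, 182, 187, 168, 61, 59, 71, 75, 68, 69, 70, 74, 71, 68, 74, 67, 63, 64, 67, 68, 60, 49, 132, 231, 229, 234, 124, 143, 226, 224, 226]
bar 340 [211, 209, 209, 209, 211, 213, 183, 194, 71, 59, 67, 82, 83, 80, 79, 77, 79, 75, 77, 75, 75, 76, 79, 74, 66, 53, 76, 230, 230, 231, 91, 190, 225, 222, 221]
chip [581.6 108.   27. ]
chip [590.7  79.2  27. ]
chip [593.2  37.4  27. ]
chip [599.    1.8  27. ]
```

drive_tool --increments '[[[0,0,0],[-0.002,0.003,0.035],0],[[0,0,0],[0,0,0.035],0],[[0,0,0],[0,0,0.03],0],[[0,0,0],[0,0,0.016],0],[[0,0,0],[0,0,0.008],0],[[0,0,0],[0,0,0],0],[[0,0,0],[0,0,0],0]]'

```text
t: 7.95
eef_pos: [602.8, -32.2, 223.5]
ee_rot: [[0.992, 0.128, 0.001], [0.128, -0.992, -0.0], [0.001, 0.0, -1.0]]
wrist_force: [-0.7, 0.7, -1.1]
opening: 19.9
grip_force: 30.0
```

drive_tool --increments '[[[0,0,0],[0,0,0.003],0],[[0,0,0],[0,0,0.0018],0],[[0,0,0],[0,0,0],0],[[0,0,0],[0,0,0],0]]'

```text
t: 8.28
eef_pos: [602.7, -31.2, 218.4]
ee_rot: [[0.992, 0.129, 0.001], [0.129, -0.992, -0.0], [0.001, 0.0, -1.0]]
wrist_force: [0.7, 0.2, -0.8]
opening: 19.7
grip_force: 30.0
```

drive_tool --increments '[[[0,0,0],[0,-0.008,0],0],[[0,0,0],[0,-0.012,0],0],[[0,0,0],[0,-0.012,0],0],[[0,0,0],[0,-0.012,0],0],[[0,0,0],[0,-0.012,0],0],[[0,0,0],[0,-0.012,0],0],[[0,0,0],[0,-0.012,0],0],[[0,0,0],[0,-0.012,0],0],[[0,0,0],[0,-0.012,0],0],[[0,0,0],[0,-0.012,0],0],[[0,0,0],[0,-0.012,0],0],[[0,0,0],[0,-0.012,0],0],[[0,0,0],[0,-0.01,0],0],[[0,0,0],[0,0,0],0]]'

```text
t: 9.45
eef_pos: [582.8, 119.4, 217.9]
ee_rot: [[0.991, 0.131, -0.0], [0.131, -0.991, 0.0], [-0.0, -0.0, -1.0]]
wrist_force: [-0.4, 0.4, -0.8]
opening: 19.6
grip_force: 30.0
```

Run:
```python
import plant
from h import *
s,c=wrist(plant,"w3");print(s["eef_pos"].round(1))
d=plant.camera("scene");np.savez("scene3.npz",**d)
a=cv2.resize(c["pixels"][60:340,120:520],(400,280));b=cv2.resize(d["pixels"][160:310,260:420],(400,375),interpolation=2)
o=np.zeros((375,800,3),np.uint8);o[:280,:400]=a;o[:,400:]=b;cv2.imwrite("pics/m3.png",o)
```

```text
[582.8 119.4 217.9]
```

View pics/m3.png

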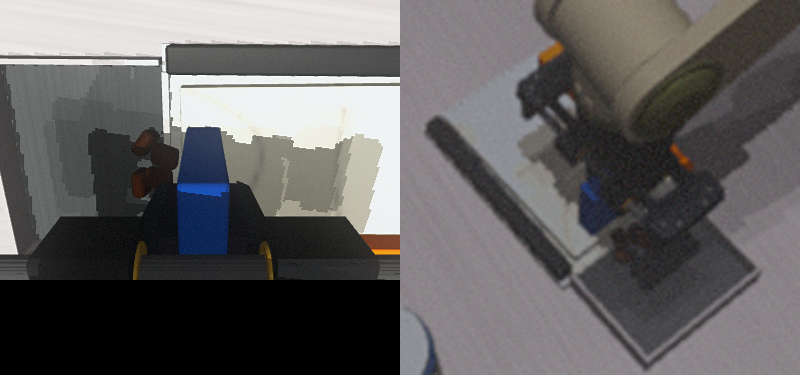

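Chips are bunched just ahead of the block at the tile's tray edge, crop (150,160). The tile behind it is clean. I'll carry on over the edge.

drive_tool --increments '[[[0,0,0],[0,-0.01,0],0],[[0,0,0],[0,-0.01,0],0],[[0,0,0],[0,-0.01,0],0],[[0,0,0],[0,-0.005,0],0],[[0,0,0],[0,0,0],0],[[0,0,0],[0,0,0.005],0],[[0,0,0],[0,-0.008,0],0],[[0,0,0],[0,-0.008,0],0],[[0,0,0],[0,-0.008,0],0],[[0,0,0],[0,0,0],0]]'

```text
t: 10.38
eef_pos: [576.2, 176.6, 214.3]
ee_rot: [[0.992, 0.13, 0.005], [0.13, -0.992, -0.0], [0.005, 0.001, -1.0]]
wrist_force: [0.9, -1.3, 7.9]
opening: 20.0
grip_force: 30.0
```

Run:
```python
import plant
from h import *
s,c=wrist(plant,"w4");print(s["eef_pos"].round(1))
H=hsv(c);m=cv2.inRange(H,(0,80,20),(15,255,140));m[280:]=0;P=cloud(c)
k,L,st,ce=cv2.connectedComponentsWithStats(m);a=np.radians(7.6);R=np.array([[np.cos(a),np.sin(a)],[-np.sin(a),np.cos(a)]])
for i in range(1,k):
    if st[i,4]>60: p=np.median(P[L==i],0);print(ce[i].round(),st[i,4],"frame",(R@(p[:2]-[595.7,42.5])).round(),p[2].round())
a=c["pixels"][60:340,20:620];cv2.imwrite("pics/m4.png",a)
```

```text
[576.2 176.6 214.3]
```

View pics/m4.png

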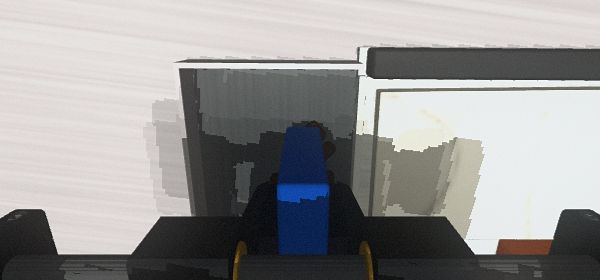

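A chip edge is visible just behind the block at crop (325,145), inside the tray, and the 8 N says the block rests on one. I'll lift and check.

drive_tool --increments '[[[0,0,0],[0,0,-0.015],0],[[0,0,0],[0,0,-0.035],0],[[0,0,0],[0,0.03,-0.03],0],[[0,0,0],[0,0.04,0],0],[[0,0,0],[0,0.04,0],0],[[0,0,0],[0,0,0],0],[[0,0,0],[0,0,0],0]]'

```text
t: 11.02
eef_pos: [589.9, 65.6, 292.0]
ee_rot: [[0.992, 0.126, -0.001], [0.126, -0.992, 0.0], [-0.001, -0.0, -1.0]]
wrist_force: [-1.1, 0.8, -0.6]
opening: 19.2
grip_force: 30.0
```

Run:
```python
import plant
from h import *
s,c=wrist(plant,"w5");print(s["eef_pos"].round(1),s["opening"])
cv2.imwrite("pics/m5.png",c["pixels"])
```

```text
[589.9  65.6 292. ] 19.245827615378985
```

View pics/m5.png

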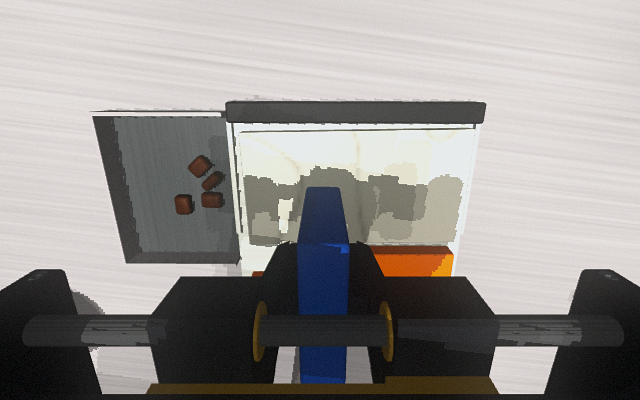

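All four chips lie in the tray, at (200,165), (212,181), (184,204) and (212,199), and the tile is clean. Now I'll turn the block and hover over the wide gap.

drive_tool --increments '[[[0,0,-6.94],[0,0,0],0],[[0,0,-6.94],[0,0,0],0],[[0,0,-6.94],[0,0,0],0],[[0,0,-6.94],[0,0,0],0],[[0,0,-6.94],[0,0,0],0],[[0,0,-6.94],[0,0,0],0],[[0,0,-6.94],[0,0,0],0],[[0,0,-6.94],[0,0,0],0],[[0,0,-6.94],[0,0,0],0],[[0,0,-6.94],[0,0,0],0],[[0,0,-6.94],[0,0,0],0],[[0,0,-6.94],[0,0,0],0],[[0,0,-6.94],[0,0,0],0],[[0,0,0],[0.012,-0.031,0],0],[[0,0,0],[0.012,-0.031,0],0],[[0,0,0],[0,0,0],0],[[0,0,0],[0,0,0],0]]'

```text
t: 12.48
eef_pos: [524.0, 84.6, 292.5]
ee_rot: [[-0.135, 0.991, -0.001], [0.991, 0.135, 0.0], [0.0, -0.001, -1.0]]
wrist_force: [0.6, -0.5, -0.4]
opening: 19.6
grip_force: 30.0
```

Run:
```python
import plant
from h import *
s,c=wrist(plant,"w6");print(s["eef_pos"].round(1),s["ee_rot"].round(3).tolist(),s["opening"])
np.savez("w6s.npz",p=s["eef_pos"])
H=hsv(c);P=cloud(c);b=cv2.inRange(H,(100,120,20),(130,255,255));b[:,:250]=0;b[:,400:]=0
ys,xs=np.nonzero(b);
for r in range(ys.min(),ys.min()+14,3): q=ys==r;print("blk",r,xs[q].min(),xs[q].max(),np.median(P[ys[q],xs[q]],0).round(1))
o=cv2.inRange(H,(5,150,60),(25,255,255));k,L,st,ce=cv2.connectedComponentsWithStats(o)
for i in range(1,k):
    if st[i,4]>80: print("or",st[i],ce[i].round())
g=c["pixels"].max(2)
for r in (140,160,180): print(r,g[r,200:440:1].tolist())
```

```text
[524.   84.6 292.5] [[-0.135, 0.991, -0.001], [0.991, 0.135, 0.0], [0.0, -0.001, -1.0]] 19.593904847090837
blk 201 307 307 [512.1 115.5 123.1]
blk 204 306 306 [511.8 115.  126.2]
blk 207 305 315 [513.2 115.6 131.4]
blk 210 304 312 [513.8 115.5 135. ]
blk 213 305 326 [514.7 115.8 138.8]
or [ 290  146   13   97 1052] [296. 190.]
or [253 304   8  57 243] [256. 334.]
or [386 310   7  51 190] [390. 338.]
or [ 176  377  304   17 3222] [343. 387.]
140 [189, 191, 191, 188, 187, 184, 184, 185, 180, 184, 183, 186, 187, 188, 185, 186, 182, 179, 182, 183, 188, 192, 190, 187, 189, 186, 186, 186, 183, 186, 187, 193, 191, 190, 186, 188, 187, 186, 187, 190, 187, 202, 205, 200, 201, 203, 202, 201, 206, 204, 207, 212, 210, 205, 205, 199, 204, 204, 205, 206, 207, 209, 214, 196, 187, 185, 188, 182, 188, 188, 188, 191, 191, 188, 187, 192, 186, 183, 185, 187, 192, 186, 186, 185, 187, 185, 186, 217, 222, 226, 136, 220, 243, 242, 240, 241, 241, 242, 242, 242, 241, 242, 240, 241, 241, 242, 241, 241, 243, 240, 242, 241, 238, 238, 240, 241, 239, 239, 239, 238, 237, 237, 238, 239, 240, 240, 241, 239, 238, 238, 
[... 2142 characters left out ...]
4, 140, 130, 96, 112, 126, 125, 123, 124, 124, 126, 130, 128, 123, 123, 122, 129, 121, 125, 119, 124, 123, 122, 122, 124, 121, 125, 128, 121, 126, 124, 125, 123, 123, 130, 132, 128, 131, 126, 126, 126, 124, 126, 116, 85, 115, 221, 234, 234, 235, 237, 238, 239, 238, 234, 237, 235, 237, 235, 238, 235, 240, 239, 239, 238, 238, 241, 242, 241, 241, 241, 242, 242, 241, 242, 240, 241, 241, 241, 242, 242, 240, 240, 242, 242, 241, 240, 241, 241, 242, 242, 241, 240, 239, 239, 242, 248, 166, 244, 250, 251, 173, 139, 132, 178, 174, 243, 244, 243, 243, 242, 244, 244, 243, 243, 243, 239, 239, 240, 240, 241, 241, 241, 241, 241, 241, 241, 242, 242, 243, 241, 242, 242, 242, 242, 242, 242, 241, 243, 242, 242]
```

View pics/w6.png

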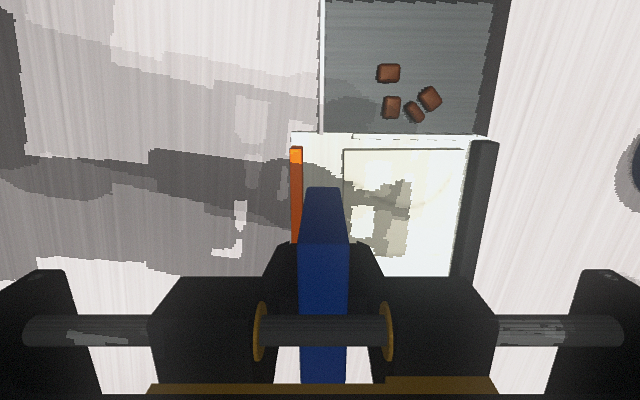

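The view shows the block aligned with the gap: jaw inner edge at column 302, tile edge at column 343, block columns 300-345 (nearer to the camera), chips in the tray. Now the offsets.

Run:
```python
import plant
from h import *
c=dict(np.load("w6.npz"));s=plant.get_state();R=s["ee_rot"]
def tl(uv,h): return ((ray(c,uv,h)-s["eef_pos"])@R).round(1)
print("jaw",tl([(302,160),(302.3,180)],26).tolist()); print("jaw far end",tl([(296,146)],26).tolist())
print("tile",tl([(342.5,160),(343,180)],20).tolist()); print("tile corner",tl([(343,149.5)],20).tolist())
g=cv2.cvtColor(c["pixels"],6);print(g[178:196,323].tolist())
for z in (90,95,100): print(z,"block bottom far row 187:",tl([(322,187)],z).tolist(),tl([(305,187),(339,187)],z)[:,1])
```

```text
jaw [[33.8, -17.5, 266.6], [17.2, -17.6, 266.6]]
jaw far end [[45.1, -22.0, 266.6]]
tile [[32.6, 15.4, 272.6], [15.6, 16.2, 272.6]]
tile corner [[41.3, 15.6, 272.6]]
[122, 123, 122, 123, 122, 121, 119, 128, 99, 59, 55, 54, 57, 58, 56, 54, 57, 55]
90 block bottom far row 187: [[30.4, -1.3, 202.6]] [-11.7   9.1]
95 block bottom far row 187: [[31.9, -1.3, 197.6]] [-11.4   8.8]
100 block bottom far row 187: [[33.4, -1.3, 192.6]] [-11.1   8.6]
```

drive_tool --increments '[[[0,0,0],[-0.002,0.0005,0.02],0],[[0,0,0],[0,0,0.02],0],[[0,0,0],[0,0,0.012],0],[[0,0,0],[0,0,0.01],0],[[0,0,0],[0,0,0.01],0],[[0,0,0],[0,0,0.008],0],[[0,0,0],[0,0,0],0],[[0,0,0],[0,0,0],0]]'

```text
t: 13.2
eef_pos: [526.1, 81.1, 212.4]
ee_rot: [[-0.133, 0.991, -0.0], [0.991, 0.133, 0.0], [0.0, -0.0, -1.0]]
wrist_force: [-0.8, -0.1, -0.8]
opening: 19.9
grip_force: 30.0
```

Run:
```python
import plant
from h import *
s,c=wrist(plant,"w7");print(s["eef_pos"].round(1),s["wrist_force"].round(1),s["wrist_torque"].round(2),s["opening"])
```

```text
[526.1  81.1 212.4] [-0.8 -0.1 -0.8] [-0.05  0.05 -0.02] 19.863892480897913
```

drive_tool --increments '[[[0,0,0],[0,0,0.003],0],[[0,0,0],[0,0,0.002],0],[[0,0,0],[0,0,0],0],[[0,0,0],[0,0,0],0]]'

```text
t: 13.58
eef_pos: [525.9, 81.1, 207.5]
ee_rot: [[-0.133, 0.991, 0.0], [0.991, 0.133, -0.0], [-0.0, 0.0, -1.0]]
wrist_force: [-0.7, 0.4, -1.8]
opening: 19.6
grip_force: 30.0
```

drive_tool --increments '[[[0,0,0],[0,0,0.002],0],[[0,0,0],[0,0,0],0],[[0,0,0],[0,0,0],0]]'

```text
t: 13.83
eef_pos: [525.9, 81.1, 205.4]
ee_rot: [[-0.133, 0.991, -0.0], [0.991, 0.133, 0.0], [0.0, -0.0, -1.0]]
wrist_force: [-0.4, -0.2, -1.2]
opening: 19.6
grip_force: 30.0
```

drive_tool --increments '[[[0,0,0],[0,0,0.001],0],[[0,0,0],[0,0,0],0],[[0,0,0],[0,0,0],0]]'

```text
t: 14.08
eef_pos: [525.9, 81.1, 204.6]
ee_rot: [[-0.133, 0.991, 0.0], [0.991, 0.133, -0.0], [-0.0, 0.0, -1.0]]
wrist_force: [-1.0, 0.1, 1.5]
opening: 19.8
grip_force: 30.0
```

drive_tool --increments '[[[0,0,0],[0,0,-0.0015],0],[[0,0,0],[0,0.002,0],0],[[0,0,0],[0,0.002,0],0],[[0,0,0],[0,0.002,0],0],[[0,0,0],[0,0.001,0],0],[[0,0,0],[0,0.001,0],0],[[0,0,0],[0,0.001,0],0],[[0,0,0],[0,0.001,0],0],[[0,0,0],[0,0,0],0],[[0,0,0],[0,0,0],0]]'

```text
t: 14.92
eef_pos: [535.8, 82.4, 205.8]
ee_rot: [[-0.133, 0.991, -0.0], [0.991, 0.133, -0.0], [-0.0, -0.0, -1.0]]
wrist_force: [-1.4, 0.8, -1.0]
opening: 19.8
grip_force: 30.0
```

drive_tool --increments '[[[0,0,0],[0,0.001,0],0],[[0,0,0],[0,0.001,0],0],[[0,0,0],[0,0,0],0],[[0,0,0],[0,0,0],0]]'

```text
t: 15.25
eef_pos: [537.9, 82.7, 205.9]
ee_rot: [[-0.133, 0.991, 0.0], [0.991, 0.133, -0.0], [-0.0, 0.0, -1.0]]
wrist_force: [-2.0, -0.1, -1.6]
opening: 19.6
grip_force: 30.0
```

drive_tool --increments '[[[0,0,0],[0,0.001,0],0],[[0,0,0],[0,0.001,0],0],[[0,0,0],[0,0,0],0],[[0,0,0],[0,0,0],0]]'

```text
t: 15.58
eef_pos: [539.2, 82.8, 205.7]
ee_rot: [[-0.133, 0.991, -0.003], [0.991, 0.133, -0.0], [-0.0, -0.003, -1.0]]
wrist_force: [-6.0, -1.9, 1.1]
opening: 19.4
grip_force: 30.0
```

drive_tool --increments '[[[0,0,0],[0,0.001,0],0],[[0,0,0],[0,0,0],0],[[0,0,0],[0,0,0],0]]'

```text
t: 15.83
eef_pos: [539.6, 82.9, 205.5]
ee_rot: [[-0.133, 0.991, -0.005], [0.991, 0.133, -0.0], [0.0, -0.005, -1.0]]
wrist_force: [-8.2, -1.9, 2.1]
opening: 19.7
grip_force: 30.0
```

drive_tool --increments '[[[0,0,0],[0,0.001,0],0],[[0,0,0],[0,0.001,0],0],[[0,0,0],[0,0,0],0],[[0,0,0],[0,0,0],0]]'

```text
t: 16.17
eef_pos: [540.6, 83.2, 205.1]
ee_rot: [[-0.133, 0.991, -0.01], [0.991, 0.133, -0.001], [0.001, -0.01, -1.0]]
wrist_force: [-15.3, -3.6, 4.0]
opening: 20.0
grip_force: 30.1
```

drive_tool --increments '[[[0,0,0],[0,0.001,0],0],[[0,0,0],[0,0,0],0],[[0,0,0],[0,0,0],0],[[0,0,0],[0,0,0],0]]'

```text
t: 16.5
eef_pos: [541.0, 83.3, 204.9]
ee_rot: [[-0.133, 0.991, -0.012], [0.991, 0.133, -0.001], [0.001, -0.012, -1.0]]
wrist_force: [-18.7, -4.1, 5.4]
opening: 19.7
grip_force: 30.1
```

Run:
```python
import plant
from h import *
s,c=wrist(plant,"w8");R=s["ee_rot"];print(s["eef_pos"].round(1),s["wrist_force"].round(1),s["wrist_torque"].round(2),s["opening"])
H=hsv(c);g=c["pixels"].max(2)
d=plant.camera("top");np.savez("top8.npz",**d);cv2.imwrite("pics/top8.png",d["pixels"])
# gap between bar (dark) and tile per row
for r in range(60,260,20): print(r,g[r,360:480:1].tolist()) if r in (120,160,200) else None
```

```text
[541.   83.3 204.9] [-18.7  -4.1   5.4] [-0.89  3.34 -0.31] 19.66462723976115
120 [105, 103, 102, 107, 106, 105, 105, 103, 104, 104, 105, 104, 100, 106, 101, 104, 107, 100, 104, 107, 102, 107, 58, 55, 55, 51, 51, 60, 63, 71, 76, 78, 50, 47, 51, 75, 53, 77, 74, 78, 74, 78, 79, 78, 74, 72, 73, 71, 62, 68, 96, 102, 107, 107, 110, 111, 110, 114, 113, 72, 64, 68, 55, 65, 53, 45, 49, 49, 49, 46, 52, 67, 79, 86, 91, 85, 100, 102, 101, 97, 96, 97, 95, 95, 96, 90, 92, 84, 76, 86, 116, 120, 118, 120, 120, 117, 119, 121, 116, 115, 118, 117, 119, 115, 124, 120, 119, 117, 118, 122, 118, 119, 116, 120, 115, 118, 114, 122, 120, 117]
160 [243, 243, 245, 244, 245, 243, 243, 241, 241, 243, 242, 242, 239, 240, 240, 242, 244, 243, 242, 242, 241, 242, 243, 242, 240, 239, 238, 237, 238, 239, 236, 238, 238, 241, 239, 242, 240, 239, 238, 244, 244, 246, 245, 246, 244, 245, 245, 244, 245, 244, 245, 244, 245, 244, 246, 245, 245, 244, 245, 246, 244, 245, 245, 245, 245, 245, 244, 246, 246, 245, 245, 245, 244, 244, 246, 245, 245, 245, 244, 245, 245, 245, 246, 245, 245, 245, 245, 246, 245, 246, 245, 245, 245, 245, 246, 245, 245, 245, 246, 245, 245, 245, 245, 245, 246, 246, 244, 245, 245, 245, 245, 245, 246, 245, 245, 245, 246, 245, 245, 244]
200 [131, 141, 242, 244, 241, 243, 242, 242, 240, 241, 241, 240, 242, 242, 241, 242, 243, 241, 243, 243, 241, 243, 241, 241, 241, 242, 242, 242, 242, 242, 241, 242, 242, 242, 240, 243, 242, 240, 243, 243, 243, 243, 243, 243, 244, 242, 242, 244, 243, 243, 242, 242, 243, 244, 242, 243, 243, 243, 242, 242, 242, 242, 242, 243, 243, 243, 242, 243, 243, 243, 243, 242, 242, 242, 242, 242, 242, 243, 243, 243, 244, 243, 244, 243, 243, 243, 243, 243, 242, 243, 245, 243, 244, 244, 245, 243, 244, 244, 244, 244, 243, 243, 244, 244, 242, 243, 243, 242, 244, 242, 243, 244, 244, 244, 242, 243, 243, 242, 242, 244]
```

Run:
```python
from h import *
for n in("w6","w8"):
    c=dict(np.load(n+".npz"));g=c["pixels"].max(2).astype(int)
    for r in (165,185,210,235,260):
        row=g[r,400:540];i=np.nonzero(row<90)[0];j=i[np.argmax([row[k:k+5].max()<110 for k in i])] if len(i) else 0
        print(n,r,"bar from",400+j,row[max(0,j-14):j+3].tolist())
# top view: project frame points and sample along frame x across stop edge
a=np.radians(7.6);F=np.array([[np.cos(a),-np.sin(a)],[np.sin(a),np.cos(a)]])
for n in("top0","top8"):
    c=dict(np.load(n+".npz"));g=cv2.cvtColor(c["pixels"],6).astype(np.float32);dx=-4
    for y in(-80,-60,-40,-20,40,80):
        q=[]
        for x in range(44,72,2):
            w=np.r_[F@[x,y]+[595.7+dx+1,42.5-2],20.];u=c["mtx"]@(c["R"]@w+c["t"]);u=u[:2]/u[2]
            q.append(int(cv2.getRectSubPix(g,(1,1),tuple(map(float,u)))[0,0]))
        print(n,y,q)
```

```text
w6 165 bar from 468 [242, 241, 243, 241, 242, 242, 242, 242, 243, 235, 247, 190, 177, 107, 67, 67, 66]
w6 185 bar from 464 [241, 243, 242, 241, 242, 242, 241, 241, 241, 242, 246, 202, 201, 149, 85, 65, 67]
w6 210 bar from 460 [241, 242, 243, 242, 243, 242, 242, 242, 241, 242, 242, 243, 187, 177, 80, 63, 68]
w6 235 bar from 456 [243, 242, 243, 242, 241, 241, 242, 242, 241, 242, 243, 240, 199, 173, 83, 58, 67]
w6 260 bar from 452 [240, 242, 241, 241, 241, 241, 241, 241, 241, 241, 242, 248, 184, 108, 63, 59, 54]
w8 165 bar from 516 [244, 245, 244, 245, 244, 245, 244, 245, 247, 252, 212, 203, 188, 126, 68, 67, 61]
w8 185 bar from 523 [245, 245, 245, 245, 245, 245, 245, 246, 245, 244, 245, 247, 255, 132, 59, 65, 63]
w8 210 bar from 518 [242, 245, 245, 244, 246, 245, 245, 245, 245, 246, 246, 251, 233, 97, 66, 67, 69]
w8 235 bar from 512 [245, 244, 246, 245, 245, 245, 244, 245, 244, 244, 246, 247, 255, 120, 60, 67, 67]
w8 260 bar from 506 [244, 244, 245, 245, 245, 244, 244, 245, 245, 245, 244, 246, 252, 177, 74, 61, 63]
top0 -80 [132, 133, 133, 133, 133, 135, 137, 106, 63, 55, 52, 54, 53, 51]
top0 -60 [132, 132, 132, 133, 134, 132, 123, 93, 56, 53, 52, 53, 54, 54]
top0 -40 [132, 131, 131, 133, 133, 135, 138, 109, 69, 56, 51, 54, 54, 54]
top0 -20 [132, 132, 133, 134, 133, 135, 138, 109, 69, 55, 51, 54, 54, 53]
top0 40 [132, 132, 132, 132, 133, 135, 137, 109, 74, 54, 50, 56, 55, 54]
top0 80 [133, 134, 133, 132, 131, 131, 135, 108, 75, 53, 48, 54, 53, 54]
top8 -80 [139, 138, 138, 138, 138, 139, 142, 114, 70, 61, 57, 57, 55, 53]
top8 -60 [138, 138, 139, 139, 139, 140, 143, 117, 78, 62, 55, 58, 56, 53]
top8 -40 [138, 138, 138, 138, 139, 140, 143, 117, 79, 63, 55, 55, 55, 55]
top8 -20 [138, 138, 138, 137, 138, 140, 142, 123, 94, 69, 57, 55, 55, 54]
top8 40 [61, 61, 61, 60, 61, 63, 65, 60, 56, 51, 51, 56, 56, 56]
top8 80 [62, 59, 61, 66, 62, 59, 59, 57, 54, 50, 52, 57, 57, 57]
```

Run:
```python
from h import *
import plant
d=plant.camera("scene");np.savez("scene8.npz",**d)
a=np.radians(7.6);F=np.array([[np.cos(a),-np.sin(a)],[np.sin(a),np.cos(a)]])
for n,x0,o in(("top0",-60,(592.7,40.5)),("top8",-60,(592.7,40.5)),("scene0",44,(598,44.5)),("scene8",44,(598,44.5))):
    c=dict(np.load(n+".npz"));g=cv2.cvtColor(c["pixels"],6).astype(np.float32)
    for y in(-85,-70,-50,-30,-10,80):
        q=[]
        for x in range(x0,x0+30,2):
            w=np.r_[F@[x,y]+o,20.];u=c["mtx"]@(c["R"]@w+c["t"]);u=u[:2]/u[2]
            q.append(int(cv2.getRectSubPix(g,(1,1),tuple(map(float,u)))[0,0]))
        print(n,y,q)
P=cloud(d);H=hsv(d);s=plant.get_state();print(s["wrist_force"].round(1),s["eef_pos"].round(1),s["t"])
```

```text
top0 -85 [106, 106, 107, 118, 131, 134, 119, 88, 109, 126, 132, 133, 132, 132, 132]
top0 -70 [105, 107, 108, 110, 120, 132, 113, 103, 122, 130, 133, 133, 133, 133, 133]
top0 -50 [106, 106, 106, 100, 107, 127, 121, 115, 126, 130, 132, 132, 132, 133, 133]
top0 -30 [106, 107, 109, 109, 117, 131, 111, 100, 121, 130, 133, 133, 133, 133, 133]
top0 -10 [105, 106, 107, 98, 105, 127, 109, 97, 119, 129, 134, 132, 132, 133, 133]
top0 80 [132, 132, 132, 132, 132, 130, 123, 125, 129, 132, 131, 131, 131, 131, 132]
top8 -85 [110, 110, 111, 123, 138, 138, 139, 140, 136, 129, 124, 131, 138, 138, 139]
top8 -70 [111, 111, 110, 114, 125, 137, 139, 140, 142, 119, 100, 122, 134, 139, 138]
top8 -50 [84, 88, 94, 89, 97, 117, 119, 120, 120, 103, 91, 113, 127, 137, 138]
top8 -30 [81, 83, 85, 81, 89, 106, 109, 108, 101, 85, 70, 76, 82, 86, 86]
top8 -10 [108, 109, 111, 111, 112, 112, 113, 114, 115, 115, 115, 115, 114, 113, 114]
top8 80 [102, 106, 108, 110, 113, 114, 114, 116, 118, 121, 123, 124, 127, 128, 130]
scene0 -85 [128, 128, 128, 119, 101, 72, 54, 47, 43, 46, 51, 47, 46, 46, 43]
scene0 -70 [127, 126, 130
[... 177 characters left out ...]
 47, 45, 45, 45, 47, 44, 42]
scene0 -10 [128, 131, 130, 122, 103, 82, 74, 59, 47, 46, 47, 48, 48, 47, 44]
scene0 80 [128, 130, 128, 119, 95, 97, 103, 77, 52, 46, 46, 45, 45, 47, 43]
scene8 -85 [143, 144, 143, 142, 138, 130, 106, 71, 52, 50, 50, 51, 56, 51, 48]
scene8 -70 [142, 142, 140, 142, 143, 131, 105, 66, 51, 52, 51, 52, 51, 52, 50]
scene8 -50 [141, 142, 142, 143, 145, 135, 110, 74, 52, 48, 52, 52, 50, 55, 51]
scene8 -30 [142, 141, 142, 144, 144, 141, 116, 80, 52, 50, 50, 50, 51, 51, 50]
scene8 -10 [142, 141, 142, 142, 146, 135, 110, 71, 49, 44, 50, 50, 50, 50, 49]
scene8 80 [140, 142, 141, 140, 142, 140, 122, 85, 59, 50, 48, 49, 50, 53, 43]
[-18.2  -4.4   5.1] [541.   83.3 204.9] 16.65
```

The tile edge profile is now the same all along the stop bar, with no gap, and the narrow gap is an even 14 mm or so. Push is steady at about 19 N.

```bash
python3 -c "
from plant import *
print(job_done())"
```

```text
the job is handed in; nothing more can be done
None
```

The job is handed in at about 17 s: all four chips are in the crumb tray, and the gripped middle-sized block is pressing the tile flush against the stop bar at about 19 N; the block once came down lightly (about 8 N) on something in the tray, probably a chip.

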